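# Sweep the lime lumps into the stall tray

### The job

Clear the stall board for the next customer: with closed fingers, sweep the three white lime lumps along the board into the three-sided wooden tray through its open side, until each one is completely inside. Do not pick up or lift any lump, and leave the dark stone, the steel pan and the calculator where they are.

Things in the scene. Friction and masses are not known exactly. Their poses are not given: they have to be found in the camera images.
- lump_a: White lime lump, one of three to sweep in. Faceted, nearly round stone, 46 mm across and 28 mm high, flat underside, with upright sides between 5 and 19 mm height; about 80 g, slides on the board without rolling. Origin: centre of its underside (height 0 when it stands on the board).
- lump_b: White lime lump, one of three to sweep in. Faceted, nearly round stone, 46 mm across and 28 mm high, flat underside, with upright sides between 5 and 19 mm height; about 80 g, slides on the board without rolling. Origin: centre of its underside (height 0 when it stands on the board).
- lump_c: White lime lump, one of three to sweep in. Faceted, nearly round stone, 46 mm across and 28 mm high, flat underside, with upright sides between 5 and 19 mm height; about 80 g, slides on the board without rolling. Origin: centre of its underside (height 0 when it stands on the board).
- dark_stone: Near-black stone of the same shape and size as the lumps (46 mm across, 28 mm high), loose; it lies in the same row as the lumps, about 80 mm or more from its neighbours' centres, and must stay. Origin: centre of its underside.
- tray: Three-sided light wooden tray, fixed to the board: inside 160 mm deep (its x) and 240 mm wide (its y), walls 12 mm thick and 45 mm high at the far end and both sides. The side towards its own -x, which faces roughly the robot, is open over the full 240 mm, and its floor is flush with the board, no sill. Origin: centre of the inside floor; the mouth lies at x = -80 mm, the inner face of the far wall at x = +80 mm, of the side walls at y = -120 and +120 mm of its frame.
- pan: Open steel weighing pan, a bowl 130 mm across and 45 mm high, loose, beside the work; must stay. Origin: centre of its underside.
- calculator: Black calculator 125 x 80 x 20 mm lying flat (125 mm along its x), loose, beside the work; must stay. Origin: centre of its underside.

How it is judged:
At the end, for the whole second after the job is handed in: All three white lumps rest on the tray's floor, each centre at least 18 mm in past the mouth (so inside to within 5 mm) and between its walls, at rest; dark stone, pan and calculator within 20 mm of where they started (x of lump_a in the frame of tray between -0.062 and 0.08 m and y of lump_a in the frame of tray between -0.12 and 0.12 m and height (world z) of each of lump_a, lump_b, lump_c below 0.03 m and linear speed of each of lump_a, lump_b, lump_c below 0.02 m/s and x of lump_b in the frame of tray between -0.062 and 0.08 m and y of lump_b in the frame of tray between -0.12 and 0.12 m and x of lump_c in the frame of tray between -0.062 and 0.08 m and y of lump_c in the frame of tray between -0.12 and 0.12 m and distance of each of dark_stone, pan, calculator from where it was at the start of the episode below 0.02 m); the robot touches nothing.
It fails at once if a lump is lifted off the board (its underside's centre more than 40 mm up, or more than 12 mm up while level within 0.35 rad) (height (world z) of any of lump_a, lump_b, lump_c above 0.04 m or (height (world z) of lump_a above 0.012 m and angle between lump_a's own z axis and vertical below 0.35 rad) or (height (world z) of lump_b above 0.012 m and angle between lump_b's own z axis and vertical below 0.35 rad) or (height (world z) of lump_c above 0.012 m and angle between lump_c's own z axis and vertical below 0.35 rad)).
It fails at once if the dark stone, the pan or the calculator is shifted more than 20 mm (distance of any of dark_stone, pan, calculator from where it was at the start of the episode above 0.02 m).
It also fails if it takes over 72 s, if anything falls off the work surface, if the arm or the gripper's body presses on something with over 40 N, if the wrist force passes 120 N, or if a joint passes its speed limit or range.

### The arm

A 6-joint arm with a two-finger parallel gripper is mounted at the origin on the work surface. World frame = base frame: x ahead of the robot, y to its left, z up, the work surface at z = 0. Lengths are in m, angles in rad, forces in N, time in s.
With the tool pointing down it reaches from about 0.4 to 0.925 m from the base axis. Payload 12.5 kg.
Tool frame: the origin (TCP) lies midway between the tips of the shut fingers; the grasp point (between the pads) lies 19 mm behind it; z points along the fingers, y is the line along which they close (so a half turn about z gives the same grasp; the last joint's range is limited). The gripper opens to 95 mm and grips with 3 to 60 N. Pads are 20 mm wide; open, the fingers measure 119 mm over their backs; the gripper's body (75 mm by 180 mm) begins 59 mm behind the grasp point.
Start: joints at [1.205, 0.491, 1.559, -0, 1.092, -0.106], TCP at [0.161, 0.604, 0.215] pointing down, gripper open.
Joint ranges: [-3.1, 3.1], [-0.84, 2.19], [0.05, 2.79], [-1.13, 4.28], [0.06, 2.93], [-2.69, 2.69]. Speed limits (rad/s): [2.22, 2.22, 2.79, 3.14, 3.14, 3.14].

### API

Orientations are given as a rotation vector (axis times angle).
In Python, from station import robot, vision, order gives the robot as it stands.
- The arm moves only by the tool send_rows, never from a script. Its argument "increments" is a list that holds one entry, the list of rows, each a list of 5 numbers: the shift along the tool's x, y, z in cm, then the turn about the tool's z in rad, then the opening in per cent of the stroke, from 0 (shut) to 100 (fully open). In form: [[[dx, dy, dz, yaw, grip], ...]]. A call has 1 to 12 rows; each row shifts and turns the commanded pose from where the row before left it, along the tool's axes as they then stand; what a row does not reach is not made up. A row lasts 1/10 s, in which the tool goes at most 50 mm and 8.59 degrees, less where a joint would pass 70% of its speed; a pose out of reach is approached as far as the arm can. A call with a gripper value outside its range is refused whole. The fingers move at their own pace and stop on an object; "newtons" is the grip in N (left out, the last holds). Time passes only in rows, so rows that do not move let the fingers close. It gives the time, the measured TCP pose, the force, the opening and the grip force at its end, in the units of the state.
- robot.observe(): the state, without advancing time (a new reading comes with each control period).
- vision.capture(name): name is "scene" or "top" or "wrist"; returns a dict with "img" (480x640x3 uint8, red, green, blue), "depth" (480x640 float32, m along the optical axis (not along the pixel's ray), 0 where there is no reading), "fx", "fy", "cx", "cy" (pixels), "T" (4x4, takes a point from camera to world coordinates). Camera axes: x right, y down, z forward; pixel columns grow to the right and rows downward; lengths in m; the calibration is good to about 2 mm. A picture is of the moment at which its call begins.
- order.close_job(): hands the job in; it is judged then, once.
Trained networks look in the newest picture that a camera, given by its name, has taken for a name from the list of things; names that differ only in an ending like _2 or _b are one class to them, and where a whole thing is asked for, a point or a joint stands for the part that bears it (a point fixed in the world has none). Each returns a list of dicts, best first, with "p" (0 to 1); they miss things now and then, are a little off and sometimes report something else, mostly with a low value. They report only what shows in the picture. A call takes as long as a camera call.
- vision.regions_of(thing, camera): "region" (480x640 bool, what is visible of it) and "extent" ([left, top, width, height] in pixels, round what is visible of it).
- vision.mark_of(thing, camera): "point" ([column, row] in pixels: a listed point, or the origin of a listed thing).
The state is a dict: "clock": time; "joint_positions": joint angles; "qd": joint speeds; "joint_torque": joint torques, N m; "eef_pos": TCP position; "eef_rot": TCP orientation; "ft_force": force on the tool from outside, world axes, zero at the start; "ft_torque": the same for the moment, N m; "finger_gap": finger opening in m; "grip_force": force on a finger pad.
Only numpy, scipy, OpenCV 4.12 (cv2) and the standard library are available. Lean on these libraries where they do the work, as an engineer would, in place of code of your own. Each camera call takes 0.05 s, during which the arm holds its last target. There are 200 camera calls.

## Working session

There is one attempt and no reset: what is moved stays moved. The work goes in short steps, Python scripts to look and compute and a tool call to move; the robot and the scene stay as the last step left them, time stands still between calls to the robot, and variables do not carry over. Pictures are saved under pics/ and viewed, at most 10 in all, crops included, and the job is handed in when it is done.

Besides the shell and the picture viewer there is one more tool, called as name(argument=value, ...) on one line, values as JSON. send_rows: Moves the arm, as the interface text tells. Its arguments: {"type":"object","properties":{"increments":{"type":"array"},"newtons":{"type":"number"}},"required":["increments"]}

```bash
mkdir -p pics
cat > h.py <<'E'
import numpy as np, cv2
from station import robot, vision, order
def cap(n,save=None):
    c=vision.capture(n)
    if save: cv2.imwrite('pics/'+save,c['img'][:,:,::-1])
    return c
def cloud(c):
    d=c['depth']; v,u=np.mgrid[:480,:640]
    P=np.stack([(u-c['cx'])/c['fx']*d,(v-c['cy'])/c['fy']*d,d],-1)
    return P@c['T'][:3,:3].T+c['T'][:3,3]
E
python3 - <<'E'
from h import *
s=robot.observe(); print(s['eef_pos'],s['eef_rot'],s['finger_gap'],s['clock'])
for n in ['top','scene']:
    c=cap(n,n+'0.png'); W=cloud(c); print(n,c['T'][:3,3])
    for t in ['lump_a','dark_stone','tray','pan','calculator']:
        for r in vision.regions_of(t,n)[:4]:
            m=r['region']&(c['depth']>0); p=W[m]
            if len(p)==0: continue
            lo,hi=np.percentile(p,2,axis=0),np.percentile(p,98,axis=0)
            print(t,round(r['p'],2),r['extent'],np.round((lo+hi)/2,3)[:2],lo.round(3),hi.round(3))
E
```

```text
[0.16043994 0.60379411 0.21404319] [-4.06896849e-01 -3.11487811e+00  1.75633020e-03] 0.09484351232915057 0.0
top [ 0.48626709 -0.00550674  0.87667056]
lump_a 0.88 [391.4, 296.0, 27.0, 23.5] [ 0.449 -0.153] [ 0.43  -0.173  0.004] [ 0.469 -0.132  0.031]
lump_a 0.8 [277.0, 308.4, 25.3, 23.0] [0.425 0.045] [0.405 0.026 0.018] [0.445 0.064 0.031]
lump_a 0.75 [331.0, 299.2, 30.2, 27.7] [ 0.442 -0.051] [ 0.422 -0.071  0.002] [ 0.461 -0.031  0.031]
lump_a 0.72 [477.6, 236.7, 76.0, 75.7] [ 0.512 -0.337] [ 0.455 -0.392  0.003] [ 0.57  -0.281  0.047]
dark_stone 0.68 [221.1, 294.5, 27.4, 27.0] [0.449 0.142] [0.43  0.123 0.008] [0.468 0.162 0.03 ]
tray 0.55 [263.5, 130.7, 156.3, 112.5] [ 0.666 -0.038] [ 0.582 -0.164 -0.002] [0.749 0.088 0.047]
pan 0.73 [478.4, 235.7, 75.5, 76.4] [ 0.512 -0.336] [ 0.455 -0.392  0.003] [ 0.57  -0.281  0.046]
pan 0.6 [278.6, 309.0, 25.6, 22.6] [0.426 0.045] [0.407 0.026 0.018] [0.444 0.064 0.03 ]
calculator 0.93 [106.0, 265.5, 62.6, 76.1] [0.454 0.314] [0.395 0.271 0.01 ] [0.514 0.358 0.022]
scene [ 1.06760639 -0.19991022  0.76740166]
lump_a 0.84 [314.7, 192.6, 22.6, 19.5] [0.429 0.046] [0.412 0.027 0.008] [0.446 0.065 0.03 ]
lump_a 0.63 [232.4, 226.0, 19.5, 16.4] [ 0.452 -0.151] [ 0.435 -0.171  0.007] [ 0.47  -0.131  0.03 ]
lump_a 0.54 [275.9, 205.3, 21.5, 21.1] [ 0.444 -0.049] [ 0.426 -0.069  0.006] [ 0.463 -0.03   0.03 ]
dark_stone 0.78 [358.5, 187.7, 18.4, 20.5] [0.452 0.143] [0.435 0.125 0.005] [0.469 0.162 0.03 ]
dark_stone 0.33 [315.5, 191.5, 19.4, 21.1] [0.429 0.046] [0.412 0.027 0.006] [0.446 0.066 0.03 ]
tray 0.8 [248.8, 239.5, 159.1, 117.3] [ 0.67  -0.037] [ 0.582 -0.164 -0.001] [0.757 0.089 0.046]
pan 0.92 [121.1, 244.3, 67.5, 55.1] [ 0.511 -0.332] [ 0.451 -0.389  0.003] [ 0.57  -0.276  0.046]
pan 0.4 [248.6, 242.0, 161.3, 116.6] [ 0.67  -0.038] [ 0.582 -0.165 -0.002] [0.757 0.09  0.046]
calculator 0.73 [410.6, 160.4, 51.2, 46.5] [0.457 0.316] [0.394 0.272 0.003] [0.519 0.36  0.022]
```

View pics/top0.png

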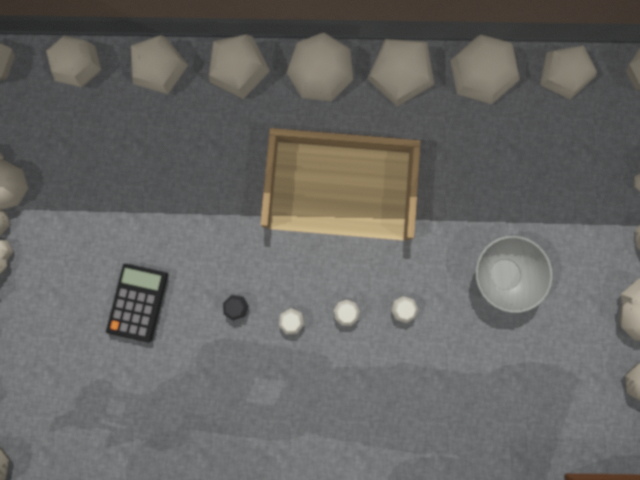

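View pics/scene0.png

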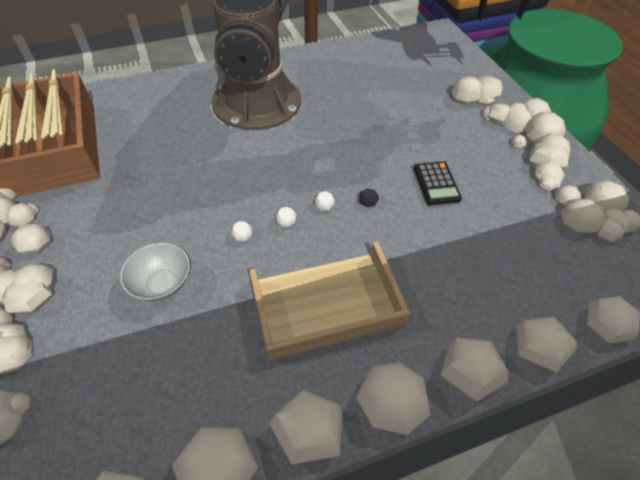

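The top view shows the dark stone at (235,307), the white lumps at (290,321), (346,312) and (404,309), and the tray with its mouth edge near row 237. The scene view agrees with this. Next I fit the tray pose and plan the moves.

```bash
cat >> h.py <<'E'
from scipy.spatial.transform import Rotation as R
def go(x,y,z,psi,p=None,psi0=None):
    """turn (rad) and then tool-frame shift (cm) to the world point with -tool x facing psi"""
    s=robot.observe(); p=np.array(s['eef_pos']) if p is None else np.array(p)
    if psi0 is None:
        M=R.from_rotvec(s['eef_rot']).as_matrix(); psi0=np.arctan2(-M[1,0],-M[0,0])
    ax=-np.array([np.cos(psi),np.sin(psi),0]); ay=np.array([-np.sin(psi),np.cos(psi),0])  # z down
    d=np.array([x,y,z])-p
    print('turn',round(-(psi-psi0),3),'shift cm',np.round([100*d@ax,100*d@ay,-100*d[2]],2),'psi0',round(psi0,3),'p',p.round(4))
E
python3 - <<'E'
from h import *
for n in ['top','scene']:
    c=cap(n); W=cloud(c)
    for r in vision.regions_of('tray',n)[:1]:
        m=cv2.dilate(r['region'].astype(np.uint8),np.ones((7,7)))>0
        p=W[m&(c['depth']>0)]; p=p[(p[:,2]>.038)&(p[:,2]<.055)]
        (cx,cy),wh,a=cv2.minAreaRect((p[:,:2]*1000).astype(np.float32)); print(n,cx,cy,wh,a)
M=R.from_rotvec(robot.observe()['eef_rot']).as_matrix(); print(M.round(3))
go(.43,.2,.15,-.12)
go(.385,.05,.05,-.12,[.43,.2,.15],-.12)
E
```

```text
top 666.5068969726562 -38.49272155761719 (264.3288269042969, 172.72708129882812) 85.97273254394531
scene 665.3333740234375 -35.707733154296875 (264.73455810546875, 173.81808471679688) 85.79643249511719
[[-0.966  0.257  0.   ]
 [ 0.257  0.966  0.   ]
 [-0.     0.    -1.   ]]
turn -0.14 shift cm [-31.59 -36.89   6.47] psi0 -0.26 p [0.1605 0.604  0.2147]
turn -0.0 shift cm [  2.67 -15.43  10.  ] psi0 -0.12 p [0.43 0.2  0.15]
```

send_rows(increments=[[[0, 0, 0, -0.14, 0], [-2.87, -3.35, 0.59, 0, 0], [-2.87, -3.35, 0.59, 0, 0], [-2.87, -3.35, 0.59, 0, 0], [-2.87, -3.35, 0.59, 0, 0], [-2.87, -3.35, 0.59, 0, 0], [-2.87, -3.35, 0.59, 0, 0], [-2.87, -3.35, 0.59, 0, 0], [-2.87, -3.35, 0.59, 0, 0], [-2.87, -3.35, 0.59, 0, 0], [-2.87, -3.35, 0.59, 0, 0], [-2.87, -3.35, 0.59, 0, 0]]], newtons=20)

```text
clock: 2.0
eef_pos: [0.4308, 0.1989, 0.1497]
eef_rot: [0.188, 3.135, 0.001]
ft_force: [0.4, 0.1, 0.7]
finger_gap: 0.0044
grip_force: 0.0
```

send_rows(increments=[[[0.45, -2.57, 1.67, 0, 0], [0.45, -2.57, 1.67, 0, 0], [0.45, -2.57, 1.67, 0, 0], [0.45, -2.57, 1.67, 0, 0], [0.45, -2.57, 1.67, 0, 0], [0.45, -2.57, 1.67, 0, 0], [0, 0, 0, 0, 0], [0, 0, 0, 0, 0]]])

```text
clock: 2.8
eef_pos: [0.385, 0.0504, 0.0495]
eef_rot: [-0.191, -3.136, -0.0]
ft_force: [0.3, -0.3, 0.7]
finger_gap: 0.0003
grip_force: 0.0
```

Run:
```python
from h import *
s=robot.observe(); print(s['clock'],s['finger_gap'],s['joint_positions'],s['ft_force'])
go(.385,.05,.01,-.12)
c=cap('top','t1.png'); W=cloud(c)
```

```text
2.8 0.000266674087340926 [-4.05241848e-02  4.75055993e-01  2.28183091e+00  3.04035111e-04
  3.85005443e-01 -1.49023741e+00] [ 0.34635854 -0.33652308  0.72221979]
turn -0.001 shift cm [-0.01 -0.04  3.95] psi0 -0.121 p [0.385  0.0504 0.0495]
```

send_rows(increments=[[[0, 0, 1.3, 0, 0], [0, 0, 1.3, 0, 0], [0, 0, 1.3, 0, 0], [0, 0, 0, 0, 0]]])

```text
clock: 3.25
eef_pos: [0.3849, 0.0514, 0.0101]
eef_rot: [-0.186, -3.136, -0.0]
ft_force: [-0.3, -0.8, 0.6]
finger_gap: 0.0003
grip_force: 0.0
```

send_rows(increments=[[[-0.7, 0, 0, 0, 0], [-1, 0, 0, 0, 0], [-1, 0, 0, 0, 0], [-1, 0, 0, 0, 0], [-1, 0, 0, 0, 0], [-1, 0, 0, 0, 0], [-1, 0, 0, 0, 0], [-1, 0, 0, 0, 0], [-1, 0, 0, 0, 0], [-1, 0, 0, 0, 0], [-0.5, 0, 0, 0, 0], [0, 0, 0, 0, 0]]])

```text
clock: 4.45
eef_pos: [0.4867, 0.0383, 0.0105]
eef_rot: [0.188, 3.135, 0.0]
ft_force: [-1.0, 0.5, -0.1]
finger_gap: 0.0002
grip_force: 0.0
```

```bash
cat >> h.py <<'E'
def white():
    for n in ['top','scene']:
        c=cap(n); W=cloud(c)
        for t in ['lump_a','dark_stone']:
            for r in vision.regions_of(t,n)[:6]:
                p=W[r['region']&(c['depth']>0)]
                if r['p']<.3 or len(p)<50: continue
                lo,hi=np.percentile(p,2,axis=0),np.percentile(p,98,axis=0); m=((lo+hi)/2)[:2]
                T=np.array([[.9974,-.072],[.072,.9974]])@(m-[.660,-.0366])
                print(n,t,round(r['p'],2),m.round(3),(hi-lo).round(3),'tray',T.round(3))
E
python3 - <<'E'
from h import *
white(); go(.611,.029,.01,-.12)
E
```

```text
top lump_a 0.74 [ 0.449 -0.152] [0.038 0.04  0.018] tray [-0.203 -0.13 ]
top lump_a 0.51 [ 0.44  -0.055] [0.036 0.032 0.011] tray [-0.218 -0.035]
scene lump_a 0.68 [ 0.445 -0.05 ] [0.035 0.037 0.021] tray [-0.213 -0.029]
scene lump_a 0.63 [ 0.453 -0.152] [0.033 0.038 0.022] tray [-0.198 -0.13 ]
scene lump_a 0.6 [0.524 0.033] [0.037 0.039 0.024] tray [-0.141  0.06 ]
turn 0.0 shift cm [-12.55   0.56   0.06] psi0 -0.12 p [0.4857 0.0385 0.0106]
```

send_rows(increments=[[[-0.6, 0, 0, 0, 0], [-1.1, 0, 0, 0, 0], [-1.2, 0, 0, 0, 0], [-1.2, 0, 0, 0, 0], [-1.2, 0, 0, 0, 0], [-1.2, 0, 0, 0, 0], [-1.2, 0, 0, 0, 0], [-1.2, 0, 0, 0, 0], [-1.2, 0, 0, 0, 0], [-1.1, 0, 0, 0, 0], [-0.7, 0, 0, 0, 0], [-0.4, 0, 0, 0, 0]]])

```text
clock: 5.95
eef_pos: [0.6087, 0.0236, 0.0104]
eef_rot: [0.188, 3.136, 0.0]
ft_force: [-1.9, -0.1, 1.0]
finger_gap: 0.0002
grip_force: 0.5
```

Run:
```python
from h import *
white()
# L2: target tray (-.02,-.01)
A=np.array([.443,-.050]); B=np.array([.6395,-.0452]); ps=np.arctan2(*(B-A)[::-1]); st=A-.042*np.array([np.cos(ps),np.sin(ps)])
print(ps,st); go(*st,.06,ps); p=robot.observe()['eef_pos'];
```

```text
top lump_a 0.92 [ 0.45  -0.152] [0.039 0.04  0.021] tray [-0.202 -0.13 ]
scene lump_a 0.75 [ 0.444 -0.049] [0.037 0.041 0.03 ] tray [-0.214 -0.028]
scene lump_a 0.59 [0.643 0.018] [0.04  0.04  0.029] tray [-0.021  0.053]
scene lump_a 0.57 [ 0.451 -0.151] [0.035 0.04  0.023] tray [-0.2   -0.129]
0.024422624013980092 [ 0.40101253 -0.05102565]
turn -0.144 shift cm [20.86 -6.97 -4.94] psi0 -0.12 p [0.6078 0.0238 0.0106]
```

send_rows(increments=[[[1, 0, 0, 0, 0], [0, 0, -2.5, 0, 0], [0, 0, -2.45, 0, 0], [0, 0, 0, -0.144, 0], [3.31, -1.19, 0, 0, 0], [3.31, -1.19, 0, 0, 0], [3.31, -1.19, 0, 0, 0], [3.31, -1.19, 0, 0, 0], [3.31, -1.18, 0, 0, 0], [3.32, -1.18, 0, 0, 0], [0, 0, 0, 0, 0], [0, 0, 0, 0, 0]]])

```text
clock: 7.45
eef_pos: [0.4009, -0.0512, 0.0604]
eef_rot: [-0.036, 3.141, -0.0]
ft_force: [-0.0, 0.1, -0.3]
finger_gap: 0.0004
grip_force: 0.0
```

send_rows(increments=[[[0, 0, 2, 0, 0], [0, 0, 2, 0, 0], [0, 0, 1, 0, 0], [0, 0, 0, 0, 0], [-0.7, 0, 0, 0, 0], [-1, 0, 0, 0, 0], [-1.2, 0, 0, 0, 0], [-1.2, 0, 0, 0, 0], [-1.2, 0, 0, 0, 0], [-1.2, 0, 0, 0, 0], [-1, 0, 0, 0, 0], [-0.5, 0, 0, 0, 0]]])

```text
clock: 8.65
eef_pos: [0.4823, -0.0491, 0.01]
eef_rot: [-0.038, 3.141, -0.0]
ft_force: [-1.2, 0.7, 0.5]
finger_gap: 0.0009
grip_force: 0.4
```

Run:
```python
from h import *
white(); go(.6035,-.046,.01,.024)
```

```text
top lump_a 0.77 [0.645 0.017] [0.045 0.039 0.029] tray [-0.019  0.053]
top dark_stone 0.89 [0.449 0.143] [0.038 0.04  0.022] tray [-0.224  0.164]
scene lump_a 0.73 [ 0.452 -0.15 ] [0.034 0.037 0.021] tray [-0.199 -0.128]
scene lump_a 0.72 [ 0.52  -0.047] [0.036 0.038 0.023] tray [-0.139 -0.021]
scene lump_a 0.66 [0.645 0.019] [0.037 0.039 0.027] tray [-0.019  0.054]
scene dark_stone 0.73 [0.446 0.146] [0.046 0.041 0.029] tray [-0.227  0.167]
scene dark_stone 0.36 [ 0.452 -0.15 ] [0.035 0.037 0.02 ] tray [-0.199 -0.128]
turn 0.0 shift cm [-12.27   0.02  -0.  ] psi0 0.024 p [ 0.4808 -0.0491  0.01  ]
```

send_rows(increments=[[[-0.6, 0, 0, 0, 0], [-1.1, 0, 0, 0, 0], [-1.2, 0, 0, 0, 0], [-1.2, 0, 0, 0, 0], [-1.2, 0, 0, 0, 0], [-1.2, 0, 0, 0, 0], [-1.2, 0, 0, 0, 0], [-1.2, 0, 0, 0, 0], [-1.2, 0, 0, 0, 0], [-1.1, 0, 0, 0, 0], [-0.7, 0, 0, 0, 0], [-0.4, 0, 0, 0, 0]]])

```text
clock: 10.15
eef_pos: [0.6048, -0.0461, 0.0099]
eef_rot: [-0.038, 3.141, 0.0]
ft_force: [-0.1, -0.3, 1.1]
finger_gap: 0.0004
grip_force: 0.4
```

Run:
```python
from h import *
white()
# L3: target tray (-.02,-.075)
A=np.array([.4505,-.1515]); B=np.array([.660-.02-.0054,-.0366+.0014-.0748]); ps=np.arctan2(*(B-A)[::-1]); u=np.array([np.cos(ps),np.sin(ps)]); st=A-.042*u
p=np.array(robot.observe()['eef_pos']); q=p-[.01,0.00024,0]
print(ps,st,B-.036*u); go(*st,.06,ps,q,.024)
```

```text
top dark_stone 0.95 [0.449 0.143] [0.04  0.039 0.028] tray [-0.223  0.164]
scene lump_a 0.93 [ 0.641 -0.044] [0.036 0.039 0.021] tray [-0.018 -0.009]
scene lump_a 0.91 [0.645 0.018] [0.037 0.039 0.023] tray [-0.019  0.053]
scene lump_a 0.83 [ 0.453 -0.152] [0.033 0.039 0.026] tray [-0.198 -0.13 ]
scene dark_stone 0.86 [0.451 0.148] [0.035 0.045 0.03 ] tray [-0.222  0.169]
0.22171508852990837 [ 0.40952809 -0.16073593] [ 0.59948122 -0.11791651]
turn -0.198 shift cm [20.5 -7.1 -5. ] psi0 0.024 p [ 0.5939 -0.0464  0.01  ]
```

send_rows(increments=[[[1, 0, 0, 0, 0], [0, 0, -2.5, 0, 0], [0, 0, -2.5, 0, 0], [0, 0, 0, -0.1, 0], [0, 0, 0, -0.098, 0], [3.42, -1.18, 0, 0, 0], [3.42, -1.18, 0, 0, 0], [3.42, -1.18, 0, 0, 0], [3.42, -1.18, 0, 0, 0], [3.42, -1.19, 0, 0, 0], [3.4, -1.19, 0, 0, 0], [0, 0, 0, 0, 0]]])

```text
clock: 11.65
eef_pos: [0.4062, -0.1615, 0.0601]
eef_rot: [0.344, -3.121, -0.002]
ft_force: [0.1, 0.5, 0.2]
finger_gap: 0.0006
grip_force: 0.0
```

send_rows(increments=[[[0, 0, 0, 0, 0], [0, 0, 2, 0, 0], [0, 0, 2, 0, 0], [0, 0, 1, 0, 0], [0, 0, 0, 0, 0], [-0.7, 0, 0, 0, 0], [-1, 0, 0, 0, 0], [-1.2, 0, 0, 0, 0], [-1.2, 0, 0, 0, 0], [-1.2, 0, 0, 0, 0], [-1.2, 0, 0, 0, 0], [-0.5, 0, 0, 0, 0]]])

```text
clock: 12.85
eef_pos: [0.4796, -0.1451, 0.0101]
eef_rot: [-0.349, 3.121, -0.001]
ft_force: [-0.3, -0.1, 0.0]
finger_gap: 0.0005
grip_force: 0.3
```

Run:
```python
from h import *
white(); go(.5995,-.118,.01,.222)
```

```text
top lump_a 0.86 [ 0.639 -0.046] [0.042 0.041 0.029] tray [-0.02  -0.011]
top lump_a 0.74 [0.643 0.017] [0.041 0.039 0.028] tray [-0.021  0.052]
top dark_stone 0.65 [0.449 0.142] [0.036 0.039 0.018] tray [-0.223  0.163]
scene lump_a 0.8 [ 0.642 -0.045] [0.036 0.038 0.023] tray [-0.017 -0.01 ]
scene lump_a 0.6 [ 0.518 -0.137] [0.032 0.039 0.02 ] tray [-0.134 -0.111]
scene dark_stone 0.65 [0.441 0.145] [0.056 0.04  0.028] tray [-0.232  0.166]
turn -0.0 shift cm [-1.248e+01 -1.000e-02 -1.000e-02] psi0 0.222 p [ 0.4778 -0.1454  0.0099]
```

send_rows(increments=[[[-0.6, 0, 0, 0, 0], [-1.1, 0, 0, 0, 0], [-1.2, 0, 0, 0, 0], [-1.2, 0, 0, 0, 0], [-1.2, 0, 0, 0, 0], [-1.2, 0, 0, 0, 0], [-1.2, 0, 0, 0, 0], [-1.2, 0, 0, 0, 0], [-1.2, 0, 0, 0, 0], [-1.1, 0, 0, 0, 0], [-0.7, 0, 0, 0, 0], [-0.4, 0, 0, 0, 0]]])

```text
clock: 14.35
eef_pos: [0.5987, -0.1181, 0.0099]
eef_rot: [-0.349, 3.122, 0.0]
ft_force: [-1.0, -0.4, 0.5]
finger_gap: 0.0004
grip_force: 0.3
```

send_rows(increments=[[[1, 0, 0, 0, 0], [1, 0, 0, 0, 0], [0, 0, -3, 0, 0], [0, 0, -4, 0, 0], [0, 0, -4, 0, 0], [4, 0, -4, 0, 0], [4, 0, 0, 0, 0], [4, 0, 0, 0, 0], [0, 0, 0, 0, 0], [0, 0, 0, 0, 0]]])

```text
clock: 15.35
eef_pos: [0.4651, -0.1486, 0.1558]
eef_rot: [-0.346, 3.122, -0.0]
ft_force: [-0.1, -0.1, 0.6]
finger_gap: 0.0008
grip_force: 0.0
```

Run:
```python
from h import *
white(); cap('scene','end.png'); s=robot.observe(); print(s['clock'],s['eef_pos'])
for t in ['pan','calculator']:
    c=cap('scene'); W=cloud(c); r=vision.regions_of(t,'scene')[0]; p=W[r['region']&(c['depth']>0)]
    print(t,(np.percentile(p,2,axis=0)+np.percentile(p,98,axis=0))/2)
```

```text
top lump_a 0.97 [ 0.638 -0.046] [0.041 0.04  0.024] tray [-0.021 -0.01 ]
top lump_a 0.72 [0.642 0.018] [0.038 0.037 0.02 ] tray [-0.022  0.053]
top lump_a 0.7 [ 0.534 -0.342] [0.078 0.104 0.043] tray [-0.104 -0.314]
top lump_a 0.65 [ 0.631 -0.112] [0.038 0.038 0.019] tray [-0.023 -0.078]
top dark_stone 0.75 [0.448 0.143] [0.039 0.04  0.022] tray [-0.225  0.164]
scene lump_a 0.93 [ 0.633 -0.112] [0.04  0.04  0.024] tray [-0.021 -0.077]
scene lump_a 0.74 [0.645 0.018] [0.036 0.038 0.021] tray [-0.019  0.053]
scene lump_a 0.66 [ 0.641 -0.044] [0.038 0.039 0.022] tray [-0.018 -0.009]
scene dark_stone 0.57 [0.456 0.315] [0.125 0.086 0.017] tray [-0.229  0.336]
scene dark_stone 0.5 [0.452 0.143] [0.033 0.037 0.023] tray [-0.22   0.164]
15.7 [ 0.4664137  -0.14795595  0.15505846]
pan [ 0.51047294 -0.33247274  0.02430003]
calculator [0.45710925 0.31630188 0.01319505]
```

View pics/end.png

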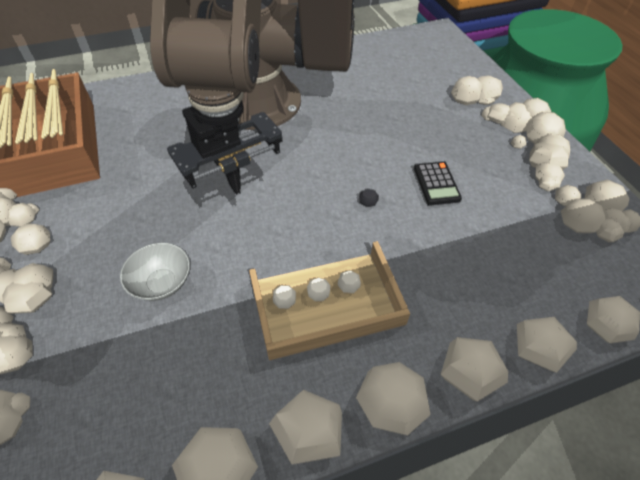

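The scene view shows all three lumps inside the tray at (284,296), (318,288) and (349,281). The dark stone (369,197), pan and calculator have not moved, and the gripper is clear of everything.

```bash
python3 -c "
from station import order; print(order.close_job())"
```

```text
the job is handed in; nothing more can be done
None
```

I swept all three white lumps into the tray and handed the job in; each measured about 58 mm in past the mouth, and the dark stone, pan and calculator stayed where they were (the hand-in gave no verdict).

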